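# Stock the aerosol rack and shut its gate

### The job

Slide the blue and the green spray can upright along the bench, one by one and without lifting them, through the flared mouth into the blue rack's lane behind the red can, until all three stand in single file touching one another and the far end stop. Then lift the yellow gate up and off its hook and drop it upright, fully down, into the slot across the lane's mouth, so that the cans are shut in. Do not knock any can over, and leave the jar, the mug, the grinding ring and the brush where they are.

Things in the scene. Friction and masses are not known exactly. Their poses are not given: they have to be found in the camera images.
- rack: Blue steel can rack, fixed, with no floor (cans stand on the bench). Origin on the bench midway between its rails; y runs along the lane from the mouth (-y) to the end stop (+y), x across it, z up. Two rails 36 high, inner faces at x = -30 and +30, from y = -85 to the stop's face at y = +94 (stop 75 high). The lane takes three cans and leaves 25 between the last can and the gate. Sizes in mm.
- rack_slot (a point): Centre of the gate slot at bench height: rack frame (0, -90, 0) mm, axes as the rack's. The slot crosses the lane, 10 wide along y (y = -95 to -85), and runs out on both sides to x = -59 and +59, between blue cheek plates 36 high, with sloping lead-ins above them up to 50 high.
- rack_stop (a point): Foot of the end stop's inner face: rack frame (0, +94, 0) mm.
- rack_mouth (a point): Centre of the flared mouth's outer end at bench height: rack frame (0, -145, 0) mm. Two guide walls, 36 high, narrow from 100 apart here to 60 apart at the slot.
- can_red_mid (a point): Red spray can with red cap and pale band, already standing somewhere in the lane, not necessarily at the stop. This point is on its axis, half-way up, 61 mm above its foot. Can: upright, diameter 52 mm up to 96 above its foot, then a cap of diameter 36 up to 122; about 0.18 kg.
- can_blue_mid (a point): Blue spray can with white cap and pale band, standing loose on the bench before the rack's mouth. Same size and point as the red can.
- can_green_mid (a point): Green spray can with black cap and pale band, standing loose on the bench before the rack's mouth. Same size and point as the red can.
- can_red: The red can; origin at the centre of its foot.
- can_blue: The blue can; origin at the centre of its foot.
- can_green: The green can; origin at the centre of its foot.
- gate_grip (a point): Centre of the gate's black rubber grip, 143.5 mm above the gate's foot. The grip is 26 wide (gate's y), 14 thick (x) and 53 high, from 117 to 170 above the foot, on top of the yellow gate. z up when upright. At the start the gate hangs upright by its loop on the hook, its x axis along the hook's x.
- gate_foot (a point): Centre of the gate plate's lower edge, 143.5 mm below gate_grip along the gate's z.
- gate: Yellow gate: a plate 100 mm wide (y), 6 thick (x), 55 high; above it a loop (opening 24 wide, from 55 to 105 above the foot; crossbar 40 wide, 12 thick, up to 117), then the grip. Front and back alike. About 0.16 kg. Origin at gate_foot, same axes.
- hook (a point): Lowest point of the hook's 8 mm bar, at its top side, 134 mm above the bench; the gate's loop hangs here. The open end points to -x of this frame: its tip is 35 out and 12 higher than this point; the post stands 65 behind (+x). To free the gate lift it 15 to 38, then draw it at least 45 towards -x. Stand fixed; its base is 12 high, 90 wide, from 40 before to 90 behind.
- jar: Bystander: glass jar with steel lid, diameter 66, 85 mm high; origin at its foot.
- mug: Bystander: blue mug, diameter 80, 92 mm high; origin at its foot.
- grinding_ring: Bystander: brick-red grinding ring lying flat, diameter 110, 22 mm thick.
- brush: Bystander: brush lying behind the rack.
Not all that is in view belongs to the job. Several things have the shape of the can_green; the one meant has the colours described above.

How it is judged:
By the outcome, as a careful person would: the job done as asked, in the order asked, and still so for the second after the job is handed in, with the robot touching nothing.
It also fails if it takes over 70 s, if anything falls off the work surface, if the arm or the gripper's body presses on something with over 40 N, if the wrist force passes 120 N, or if a joint passes its speed limit or range.

### The arm

A 6-joint arm with a two-finger parallel gripper is mounted at the origin on the work surface. World frame = base frame: x ahead of the robot, y to its left, z up, the work surface at z = 0. Lengths are in mm, angles in rad, forces in N, time in s.
With the tool pointing down it reaches from about 250 to 725 mm from the base axis. Payload 9.7 kg.
Tool frame: the origin (TCP) lies at the very end of the fingers, on their centre line; the grasp point (between the pads) lies 19 mm behind it; z points along the fingers, y is the line along which they close (so a half turn about z gives the same grasp; the last joint's range is limited). The gripper opens to 85 mm and grips with 20 to 120 N. Pads are 22 mm wide; open, the fingers measure 114 mm over their backs; the gripper's body (76 mm by 85 mm) begins 54 mm behind the grasp point. The pads swing forward as they close: fully open they stand 13 mm farther back than shut.
Start: joints at [-1.265, 0.087, 0.176, 1.66, 0, 1.571], TCP at [165.578, -524.481, 231.284] pointing down, gripper open.
Joint ranges: [-3.13, 3.13], [-0.85, 1.81], [-1.15, 1.24], [-2.2, 2.28], [-1.44, 1.52], [-3.14, 3.14]. Speed limits (rad/s): [2.22, 2.22, 2.57, 3.14, 3.14, 3.14].

### API

Orientations are given as [roll, pitch, yaw] about the fixed x, y, z axes, in that order (R = Rz(yaw) Ry(pitch) Rx(roll)).
In Python, from rig import arm, vision gives the robot as it stands.
- The arm moves only by the tool servo_tool, never from a script. Its argument "rows" is a list of rows, each a list of 3 entries, a list of its own where there are three numbers: the shift along the tool's x, y, z in m, then the turn, a rotation vector about the tool's x, y, z in rad, then the opening, from 0 (shut) to 1 (fully open). A call has 1 to 5 rows; each row shifts and turns the commanded pose from where the row before left it, along the tool's axes as they then stand; what a row does not reach is not made up. A row lasts 1/10 s, in which the tool goes at most 50 mm and 8.59 degrees, less where a joint would pass 70% of its speed; a pose out of reach is approached as far as the arm can. A call is refused whole if a number of a shift passes 0.05 or a number of a turn 0.15, either way. A call with a gripper value outside its range is refused whole. The fingers move at their own pace and stop on an object; the grip force is fixed at half the most. Time passes only in rows, so rows that do not move let the fingers close. It gives the time, the measured TCP pose, the force, the opening and the grip force at its end, in the units of the state.
- arm.get_state(): the state, without advancing time (a new reading comes with each control period).
- vision.camera(name): name is "side" or "top" or "wrist"; returns a dict with "img" (400x640x3 uint8, blue, green, red), "fx", "fy", "cx", "cy" (pixels), "distortion" ([k1, k2, p1, p2, k3] as OpenCV has them; the pictures are not rectified), "origin" and "attitude" of the camera in the world; the wrist camera has in their place "tool_from_camera" (4x4, takes a point from camera to tool coordinates, whose origin is the TCP and whose axes are the flange's). Camera axes: x right, y up, looking along -z (the intrinsics and any distortion apply to the point x, -y, -z); pixel columns grow to the right and rows downward; lengths in mm; the calibration is good to about 2 mm. A picture is of the moment at which its call begins: read the wrist's pose just before it. There is no depth.
- arm.finish_job(): hands the job in; it is judged then, once.
The state is a dict: "time_s": time; "joint_positions": joint angles; "joint_velocities": joint speeds; "joint_torque": joint torques, N m; "eef_pos": TCP position; "eef_rot": TCP orientation; "contact_force": force on the tool from outside, world axes, zero at the start; "ft_torque": the same for the moment, N m; "finger_gap": opening from 0.0 (shut) to 1.0 (fully open); "grasp_force": force on a finger pad.
Only numpy, scipy, OpenCV 4.12 (cv2) and the standard library are available. Lean on these libraries where they do the work, as an engineer would, in place of code of your own. Each camera call takes 0.05 s, during which the arm holds its last target. There are 200 camera calls.

## Working session

There is one attempt and no reset: what is moved stays moved. The work goes in short steps, Python scripts to look and compute and a tool call to move; the robot and the scene stay as the last step left them, time stands still between calls to the robot, and variables do not carry over. Pictures are saved under pics/ and viewed, at most 10 in all, crops included, and the job is handed in when it is done.

Besides the shell and the picture viewer there is one more tool, called after "Request:" in YAML: its name, and indented under it one key for each argument. servo_tool: Moves the arm, as the interface text tells. Its arguments: {"type":"object","properties":{"rows":{"type":"array","items":{"type":"array"}}},"required":["rows"]}

```bash
mkdir -p pics; ls; cat > h.py <<'E'
import numpy as np, cv2
from rig import arm, vision
from scipy.spatial.transform import Rotation as Ro
def snap(n,f):
    c=vision.camera(n); cv2.imwrite('pics/'+f,c['img']); return c
E
python3 - <<'E'
from h import *
for n in('top','side'):
    c=snap(n,n+'0.png'); print({k:v for k,v in c.items() if k!='img'})
print(arm.get_state())
E
```

```text
pics
{'fx': 384.3535667217265, 'fy': 384.3535667217265, 'cx': 326.581315039518, 'cy': 194.00781036867923, 'distortion': array([0.02973754, 0.        , 0.        , 0.        , 0.        ]), 'origin': array([3.97758848e+02, 7.07458743e-01, 1.18665273e+03]), 'attitude': array([ 0.12172184,  0.01607009, -1.54862288])}
{'fx': 377.2460588339478, 'fy': 377.2460588339478, 'cx': 316.1108461139079, 'cy': 192.8369542395238, 'distortion': array([0.01730494, 0.        , 0.        , 0.        , 0.        ]), 'origin': array([ 362.10716185,  711.71340003, 1001.13718356]), 'attitude': array([ 0.70792255, -0.01024619, -2.8617197 ])}
{'time_s': 0.1, 'joint_positions': array([-1.26504661e+00,  8.74222436e-02,  1.75193915e-01,  1.65979205e+00,
       -1.75634775e-05,  1.57076083e+00]), 'joint_velocities': array([-5.69256016e-05, -1.39646781e-03,  1.80205546e-03,  1.46886384e-04,
       -4.97280639e-04, -1.37178482e-03]), 'joint_torque': array([-8.65132024e-04, -5.21560764e+01,  4.65652907e+01,  1.59315375e-02,
       -9.73678823e-06, -5.97457444e-06]), 'eef_pos': array([ 165.48720297, -524.29524095,  230.6345386 ]), 'eef_rot': array([-3.14036860e+00,  1.75200114e-05,  3.05785235e-01]), 'contact_force': array([0.14309159, 0.46739984, 0.22573395]), 'ft_torque': array([-0.01294134, -0.00436669, -0.05452012]), 'grasp_force': 0.0, 'finger_gap': 0.999272447178761}
```

View pics/top0.png

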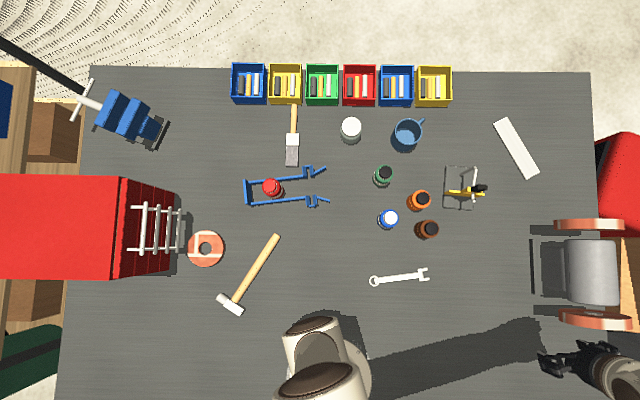

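View pics/side0.png

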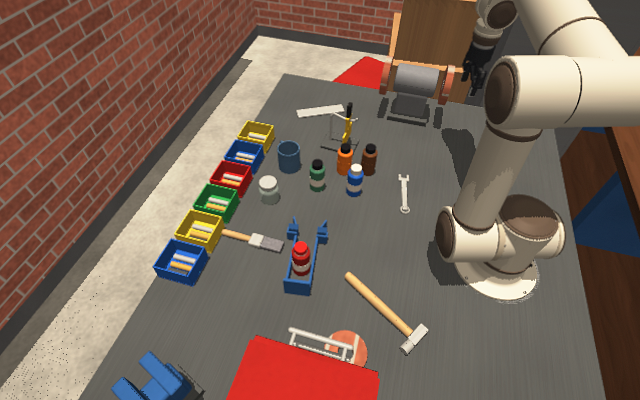

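The top view shows the rack around (247–325, 165–210), the red can at (271,187), green at (384,175), blue at (388,218), and the hook and gate at about (465,188). Orange and brown decoy cans are at (419,200) and (427,229). I'll enlarge both views to get exact pixels.

```bash
python3 - <<'E'
import cv2
a=cv2.imread('pics/top0.png')[145:245,235:501]
cv2.imwrite('pics/topc.png',cv2.resize(a,None,fx=3,fy=3,interpolation=cv2.INTER_CUBIC))
a=cv2.imread('pics/side0.png')[90:300,260:390]
cv2.imwrite('pics/sidec.png',cv2.resize(a,None,fx=2.8,fy=2.8,interpolation=cv2.INTER_CUBIC))
E
```

```text
(no output)
```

View pics/topc.png

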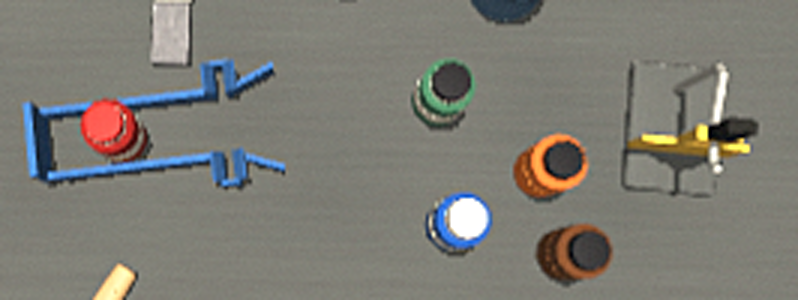

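View pics/sidec.png

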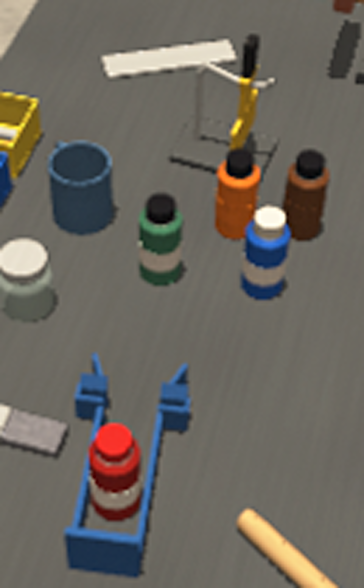

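Crop pixels (top view): green cap (452,82), blue cap (467,215), red cap (106,122); rack cheek slots (219,~75) and (231,~170), stop near (35,142), grip (740,128), hook tip (717,168). The hook's open end points to the robot (-x) and the lane runs along about +y.

```bash
cat >> h.py <<'E'
def ray(c,uv):
    K=np.array([[c['fx'],0,c['cx']],[0,c['fy'],c['cy']],[0,0,1]])
    p=cv2.undistortPoints(np.array([[uv]],float),K,c['distortion'])[0,0]
    R=Ro.from_euler('xyz',c['attitude']).as_matrix() 
    return c['origin'],R@np.array([p[0],-p[1],-1])
def atz(c,uv,z):
    o,d=ray(c,uv); return o+d*(z-o[2])/d[2]
E
python3 - <<'E'
from h import *
t=vision.camera('top'); s=vision.camera('side')
T=lambda u,v,z: np.round(atz(t,((u+.5)/3-.5+235,(v+.5)/3-.5+145),z),0)
S=lambda u,v,z: np.round(atz(s,((u+.5)/2.8-.5+260,(v+.5)/2.8-.5+90),z),0)
for n,a,b,z in [('green',(452,82),(160,203),122),('blue',(467,215),(270,218),122),('red',(106,122),(115,435),122),('orange',(565,160),(240,158),122),('grip top',(742,128),(252,40),196),('hooktip',(717,168),(268,83),146)]:
    print(n,T(*a,z),S(*b,z))
for n,a,z in [('slotU out',(219,63),40),('slotL out',(231,185),40),('railU',(45,110),36),('railU2',(203,96),36),('railL',(45,178),36),('railL2',(213,158),36),('tipU',(272,67),36),('tipL',(284,168),36),('stop in U',(40,108),75),('stop in L',(50,178),75),
 ('plateA',(630,142),84),('plateB',(748,150),84),('posttop',(722,70),146),('baseU',(632,62),12),('baseD',(625,188),12),('baseUR',(725,65),12),('baseDR',(715,193),12)]: print(n,T(*a,z))
E
```

```text
green [ 593. -143.  122.] [ 596. -143.  122.]
blue [ 469. -157.  122.] [ 466. -155.  122.]
red [549. 180. 122.] [550. 179. 122.]
orange [ 522. -247.  122.] [ 523. -246.  122.]
grip top [ 544. -380.  196.] [ 545. -382.  196.]
hooktip [ 515. -376.  146.] [ 517. -368.  146.]
slotU out [623.  82.  40.]
slotL out [500.  66.  40.]
railU [572. 257.  36.]
railU2 [590.  97.  36.]
railL [503. 253.  36.]
railL2 [527.  85.  36.]
tipU [621.  28.  36.]
tipL [518.  14.  36.]
stop in U [568. 253.  75.]
stop in L [500. 240.  75.]
plateA [ 545. -317.   84.]
plateB [ 539. -428.   84.]
posttop [ 604. -383.  146.]
baseU [ 637. -341.   12.]
baseD [ 507. -332.   12.]
baseUR [ 636. -435.   12.]
baseDR [ 504. -422.   12.]
```

Both cameras agree to about 3 mm. In the rack frame (origin about (550.5,164), yaw about 0.128), blue is at (-123,-307), green at (4,-310) and red at y≈15. I'll turn the tool to yaw 1.70 so its x and y axes match the rack's y and x.

Request:
servo_tool:
  rows:
    - [[0, 0, 0], [0, 0, -0.14], 1]
    - [[0, 0, 0], [0, 0, -0.14], 1]
    - [[0, 0, 0], [0, 0, -0.14], 1]
    - [[0, 0, 0], [0, 0, -0.14], 1]
    - [[0, 0, 0], [0, 0, -0.14], 1]

```text
time_s: 0.7
eef_pos: [165.6, -524.4, 231.1]
eef_rot: [-3.141, -0.0, 1.012]
contact_force: [-0.6, 0.5, 0.2]
finger_gap: 1.0
grasp_force: 0.0
```

Request:
servo_tool:
  rows:
    - [[0, 0, 0], [0, 0, -0.14], 1]
    - [[0, 0, 0], [0, 0, -0.14], 1]
    - [[0, 0, 0], [0, 0, -0.14], 1]
    - [[0, 0, 0], [0, 0, -0.14], 1]
    - [[0, 0, 0], [0, 0, -0.133], 1]

```text
time_s: 1.2
eef_pos: [165.6, -524.4, 231.1]
eef_rot: [-3.142, -0.0, 1.705]
contact_force: [-1.1, 0.3, 0.2]
finger_gap: 1.002
grasp_force: 0.0
```

Request:
servo_tool:
  rows:
    - [[0.033, 0.035, 0], [0, 0, 0], 1]
    - [[0.033, 0.035, 0], [0, 0, 0], 1]
    - [[0.033, 0.035, 0], [0, 0, 0], 1]
    - [[0.033, 0.035, 0], [0, 0, 0], 1]
    - [[0.033, 0.035, 0], [0, 0, 0], 1]

```text
time_s: 1.7
eef_pos: [318.8, -336.9, 231.2]
eef_rot: [3.141, 0.0, 1.698]
contact_force: [0.7, -1.1, 0.7]
finger_gap: 1.0
grasp_force: 0.0
```

Request:
servo_tool:
  rows:
    - [[0.04, 0.043, 0], [0, 0, 0], 1]
    - [[0.04, 0.043, 0], [0, 0, 0], 1]
    - [[0.04, 0.043, 0], [0, 0, 0], 1]
    - [[0.04, 0.042, 0], [0, 0, 0], 1]
    - [[0, 0, 0.02], [0, 0, 0], 1]

```text
time_s: 2.2
eef_pos: [449.0, -180.4, 212.7]
eef_rot: [3.138, 0.001, 1.705]
contact_force: [-1.0, -1.1, 0.7]
finger_gap: 1.003
grasp_force: 0.0
```

```bash
python3 - <<'E'
from h import *
st=arm.get_state(); c=snap('wrist','w1.png'); print(st['eef_pos'],st['eef_rot']); print(c['tool_from_camera'],c['fx'],c['cx'],c['cy'],c['distortion'])
E
```

```text
[ 448.99180645 -180.38366929  212.71260973] [3.13797844e+00 7.42436074e-04 1.70490562e+00]
[[-2.29017065e-04  9.59859998e-01  2.80479466e-01  7.13352140e+01]
 [ 9.99999265e-01  5.53788914e-04 -1.07866338e-03  6.17944578e-01]
 [-1.19069225e-03  2.80479013e-01 -9.59859420e-01 -1.42567422e+02]
 [ 0.00000000e+00  0.00000000e+00  0.00000000e+00  1.00000000e+00]] 282.96995873549747 320.7726211063761 202.26211266221517 [-0.02633136  0.          0.          0.          0.        ]
```

View pics/w1.png

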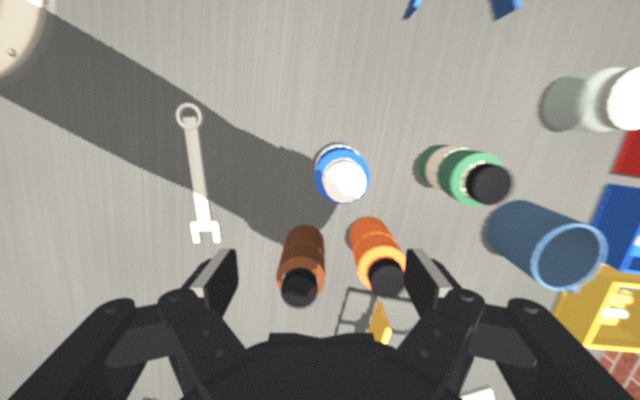

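The wrist view shows blue's cap at (345,182) and green's cap at (490,184). The move stopped short because of the 50 mm per row limit. I'll refine both positions.

```bash
cat >> h.py <<'E'
RO=np.array([550.5,164.]);RY=.128
def rk(p): 
    d=np.array(p[:2])-RO; c,s=np.cos(RY),np.sin(RY); return np.round([c*d[0]+s*d[1],-s*d[0]+c*d[1]],1)
def wz(c,st,uv,z):
    K=np.array([[c['fx'],0,c['cx']],[0,c['fy'],c['cy']],[0,0,1]])
    p=cv2.undistortPoints(np.array([[uv]],float),K,c['distortion'])[0,0]
    R=Ro.from_euler('xyz',st['eef_rot']).as_matrix(); M=c['tool_from_camera']
    o=R@M[:3,3]+st['eef_pos']; d=R@M[:3,:3]@np.array([p[0],-p[1],-1])
    return o+d*(z-o[2])/d[2]
E
python3 - <<'E'
from h import *
st=arm.get_state(); c=vision.camera('wrist')
for uv in((345,182),(490,184),(385,276)):
    p=wz(c,st,uv,122); print(np.round(p),rk(p))
print(rk(st['eef_pos']),st['eef_pos'])
E
```

```text
[ 464. -157.  122.] [-126.6 -307.4]
[ 584. -143.  122.] [  -5.4 -308.4]
[ 514. -239.  122.] [ -87.5 -394.8]
[-147.2 -329.6] [ 446.58485259 -181.67353561  208.15654642]
```

Request:
servo_tool:
  rows:
    - [[0.0225, 0.023, 0], [0, 0, 0], 1]
    - [[0, 0, 0.04], [0, 0, 0], 1]
    - [[0, 0, 0.04], [0, 0, 0], 1]
    - [[0, 0, 0.04], [0, 0, 0], 1]
    - [[0, 0, 0.02], [0, 0, 0], 1]

```text
time_s: 2.8
eef_pos: [463.5, -159.6, 68.5]
eef_rot: [-3.138, -0.001, 1.697]
contact_force: [0.2, 0.2, 0.3]
finger_gap: 1.004
grasp_force: 0.0
```

Request:
servo_tool:
  rows:
    - [[0, 0, 0], [0, 0, 0], 1]

```text
time_s: 2.9
eef_pos: [463.2, -159.5, 68.9]
eef_rot: [-3.137, -0.002, 1.697]
contact_force: [-0.2, 0.3, -0.1]
finger_gap: 0.999
grasp_force: 0.0
```

Request:
servo_tool:
  rows:
    - [[0.003, 0.003, 0.011], [0, 0, 0], 1]
    - [[0, 0, 0], [0, 0, 0], 0.3]
    - [[0, 0, 0], [0, 0, 0], 0.3]
    - [[0, 0, 0], [0, 0, 0], 0.3]
    - [[0, 0, 0], [0, 0, 0], 0.3]

```text
time_s: 3.4
eef_pos: [468.4, -156.0, 61.8]
eef_rot: [3.14, 0.001, 1.699]
contact_force: [-2.9, 0.1, 7.5]
finger_gap: 0.591
grasp_force: 62.1
```

Request:
servo_tool:
  rows:
    - [[0, 0, 0], [0, 0, 0], 0.3]
    - [[0, 0, 0], [0, 0, 0], 0.3]

```text
time_s: 3.6
eef_pos: [468.4, -156.0, 61.8]
eef_rot: [3.14, 0.001, 1.699]
contact_force: [-2.4, 0.7, 6.7]
finger_gap: 0.591
grasp_force: 62.1
```

Request:
servo_tool:
  rows:
    - [[0.035, 0.01, 0], [0, 0, 0], 0.3]
    - [[0.035, 0.02, 0], [0, 0, 0], 0.3]
    - [[0.025, 0.03, 0], [0, 0, 0], 0.3]
    - [[0.015, 0.03, 0], [0, 0, 0], 0.3]
    - [[0.01, 0.032, 0], [0, 0, 0], 0.3]

```text
time_s: 4.1
eef_pos: [574.6, -19.9, 61.7]
eef_rot: [3.141, 0.001, 1.7]
contact_force: [-7.9, -4.1, 13.3]
finger_gap: 0.591
grasp_force: 65.3
```

```bash
python3 - <<'E'
from h import *
st=arm.get_state(); c=vision.camera('top')
cv2.imwrite('pics/t2.png',cv2.resize(c['img'][145:245,235:435],None,fx=4,fy=4,interpolation=cv2.INTER_CUBIC)); print(rk(st['eef_pos']),st['eef_pos'],st['contact_force'])
E
```

```text
[   0.4 -185.5] [574.60340542 -19.88311953  61.7323993 ] [-7.87644101 -4.12840557 13.2770847 ]
```

View pics/t2.png

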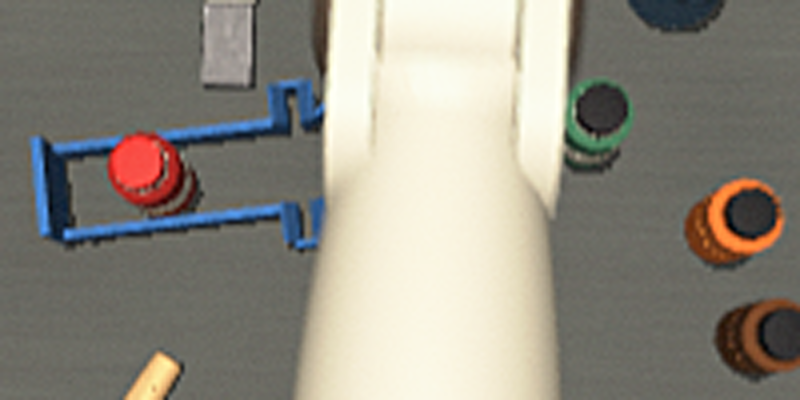

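The arm covers the can here. Red, green and the decoys haven't moved. I'll go into the mouth and watch the side force.

Request:
servo_tool:
  rows:
    - [[0.025, 0, 0], [0, 0, 0], 0.3]
    - [[0.025, 0, 0], [0, 0, 0], 0.3]
    - [[0.02, 0, 0], [0, 0, 0], 0.3]
    - [[0.02, 0, 0], [0, 0, 0], 0.3]

```text
time_s: 4.55
eef_pos: [563.5, 68.5, 62.4]
eef_rot: [3.138, 0.001, 1.698]
contact_force: [-0.3, -0.6, 3.9]
finger_gap: 0.592
grasp_force: 63.2
```

Request:
servo_tool:
  rows:
    - [[0.015, 0, 0], [0, 0, 0], 0.3]
    - [[0.015, 0, 0], [0, 0, 0], 0.3]

```text
time_s: 4.75
eef_pos: [559.7, 98.1, 62.4]
eef_rot: [3.138, 0.002, 1.699]
contact_force: [1.6, -8.2, 9.7]
finger_gap: 0.59
grasp_force: 64.0
```

Request:
servo_tool:
  rows:
    - [[0.02, 0, 0], [0, 0, 0], 0.3]
    - [[0.015, 0, 0], [0, 0, 0], 0.3]
    - [[0.015, 0, 0], [0, 0, 0], 0.3]

```text
time_s: 5.05
eef_pos: [553.3, 147.7, 62.4]
eef_rot: [3.138, 0.001, 1.698]
contact_force: [1.4, -7.3, 11.6]
finger_gap: 0.59
grasp_force: 64.2
```

Request:
servo_tool:
  rows:
    - [[0.01, 0, 0], [0, 0, 0], 0.3]
    - [[0.01, 0, 0], [0, 0, 0], 0.3]

```text
time_s: 5.25
eef_pos: [550.7, 167.1, 62.4]
eef_rot: [3.138, 0.002, 1.698]
contact_force: [0.2, -5.5, 7.7]
finger_gap: 0.592
grasp_force: 63.6
```

Request:
servo_tool:
  rows:
    - [[0.005, 0, 0], [0, 0, 0], 0.3]
    - [[0.003, 0, 0], [0, 0, 0], 0.3]
    - [[0, 0, 0], [0, 0, 0], 0.3]

```text
time_s: 5.55
eef_pos: [549.7, 175.1, 62.3]
eef_rot: [3.138, 0.001, 1.699]
contact_force: [-0.0, -4.4, 6.9]
finger_gap: 0.593
grasp_force: 63.7
```

Request:
servo_tool:
  rows:
    - [[0.003, 0, 0], [0, 0, 0], 0.3]
    - [[0, 0, 0], [0, 0, 0], 0.3]

```text
time_s: 5.75
eef_pos: [549.4, 177.8, 62.3]
eef_rot: [3.138, 0.002, 1.698]
contact_force: [0.4, -5.8, 6.6]
finger_gap: 0.593
grasp_force: 63.7
```

Request:
servo_tool:
  rows:
    - [[0, 0, 0], [0, 0, 0], 0.85]
    - [[0, 0, 0], [0, 0, 0], 0.85]
    - [[0, 0, 0], [0, 0, 0], 0.9]
    - [[0, 0, -0.02], [0, 0, 0], 0.95]
    - [[0, 0, -0.03], [0, 0, 0], 1]

```text
time_s: 6.25
eef_pos: [546.8, 178.0, 108.9]
eef_rot: [-3.138, 0.001, 1.699]
contact_force: [0.6, 0.3, 0.0]
finger_gap: 1.0
grasp_force: 0.0
```

Request:
servo_tool:
  rows:
    - [[0, 0, -0.03], [0, 0, 0], 1]
    - [[0, 0, -0.04], [0, 0, 0], 1]
    - [[-0.04, 0, -0.02], [0, 0, 0], 1]
    - [[-0.045, 0, 0], [0, 0, 0], 1]
    - [[-0.045, 0, 0], [0, 0, 0], 1]

```text
time_s: 6.75
eef_pos: [565.0, 48.4, 201.2]
eef_rot: [3.14, -0.0, 1.7]
contact_force: [0.8, 0.3, -0.8]
finger_gap: 0.995
grasp_force: 0.0
```

Request:
servo_tool:
  rows:
    - [[-0.045, 0, 0], [0, 0, 0], 1]
    - [[-0.045, 0, 0], [0, 0, 0], 1]
    - [[-0.045, 0, 0], [0, 0, 0], 1]
    - [[-0.04, 0, 0], [0, 0, 0], 1]
    - [[0, 0, 0], [0, 0, 0], 1]

```text
time_s: 7.25
eef_pos: [586.9, -128.5, 199.5]
eef_rot: [-3.141, 0.0, 1.694]
contact_force: [0.2, -0.1, -0.4]
finger_gap: 1.0
grasp_force: 0.0
```

```bash
python3 - <<'E'
from h import *
st=arm.get_state(); c=snap('wrist','w2.png'); t=snap('top','t3.png'); print(st['eef_pos'],st['eef_rot'],rk(st['eef_pos']))
a=c['img'];b=t['img'][145:245,235:435]
cv2.imwrite('pics/m3.png',np.vstack([cv2.resize(a[:,100:],(540,400)),cv2.resize(b,(540,200))]))
E
```

```text
[ 586.94127136 -128.45354655  199.51554513] [-3.14070037e+00  4.61447549e-04  1.69443431e+00] [  -1.2 -294.7]
```

View pics/m3.png

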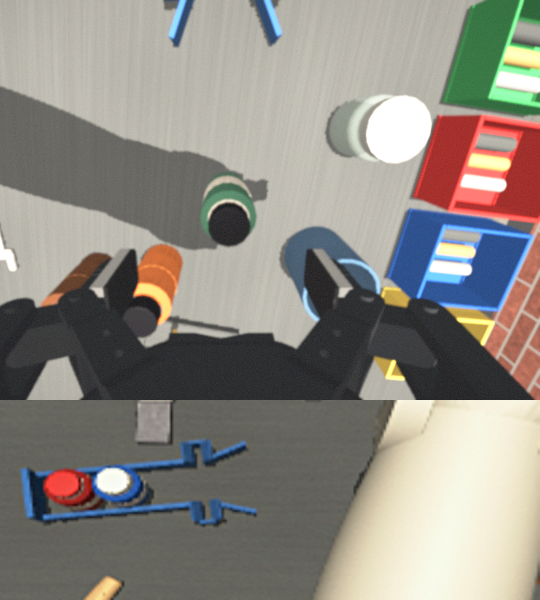

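```bash
python3 - <<'E'
from h import *
st=arm.get_state(); c=vision.camera('wrist')
p=wz(c,st,(329,224),122); print(np.round(p),rk(p),rk(st['eef_pos']))
E
```

```text
[ 596. -136.  122.] [   6.7 -303.1] [  -0.9 -291.3]
```

Request:
servo_tool:
  rows:
    - [[-0.0155, 0.006, 0], [0, 0, 0], 1]
    - [[0, 0, 0.04], [0, 0, 0], 1]
    - [[0, 0, 0.04], [0, 0, 0], 1]
    - [[0, 0, 0.04], [0, 0, 0], 1]
    - [[0, 0, 0.02], [0, 0, 0], 1]

```text
time_s: 7.9
eef_pos: [593.3, -136.8, 56.6]
eef_rot: [-3.138, -0.002, 1.701]
contact_force: [0.2, -0.2, 0.5]
finger_gap: 1.001
grasp_force: 0.0
```

Request:
servo_tool:
  rows:
    - [[0, 0, 0], [0, 0, 0], 1]

```text
time_s: 8.0
eef_pos: [593.0, -136.9, 56.9]
eef_rot: [-3.136, -0.002, 1.701]
contact_force: [0.3, 0.4, -0.4]
finger_gap: 1.0
grasp_force: 0.0
```

Request:
servo_tool:
  rows:
    - [[-0.002, 0.001, -0.002], [0, 0, 0], 1]
    - [[0, 0, 0], [0, 0, 0], 0.3]
    - [[0, 0, 0], [0, 0, 0], 0.3]
    - [[0, 0, 0], [0, 0, 0], 0.3]
    - [[0, 0, 0], [0, 0, 0], 0.3]

```text
time_s: 8.5
eef_pos: [596.7, -141.0, 64.2]
eef_rot: [3.139, 0.001, 1.699]
contact_force: [-2.8, 0.1, 7.5]
finger_gap: 0.588
grasp_force: 61.8
```

Request:
servo_tool:
  rows:
    - [[0, 0, 0], [0, 0, 0], 0.3]

```text
time_s: 8.6
eef_pos: [596.7, -140.9, 64.2]
eef_rot: [3.139, 0.001, 1.699]
contact_force: [-1.7, -0.3, 6.0]
finger_gap: 0.591
grasp_force: 61.8
```

Request:
servo_tool:
  rows:
    - [[0.02, -0.002, 0], [0, 0, 0], 0.3]
    - [[0.03, -0.002, 0], [0, 0, 0], 0.3]
    - [[0.03, -0.002, 0], [0, 0, 0], 0.3]
    - [[0.03, -0.001, 0], [0, 0, 0], 0.3]
    - [[0.02, 0, 0], [0, 0, 0], 0.3]

```text
time_s: 9.1
eef_pos: [573.7, -12.1, 64.8]
eef_rot: [3.137, 0.003, 1.699]
contact_force: [0.2, -4.2, 7.0]
finger_gap: 0.587
grasp_force: 66.3
```

Request:
servo_tool:
  rows:
    - [[0.02, 0, 0], [0, 0, 0], 0.3]
    - [[0.02, 0, 0], [0, 0, 0], 0.3]
    - [[0.02, 0, 0], [0, 0, 0], 0.3]

```text
time_s: 9.4
eef_pos: [566.4, 46.5, 64.8]
eef_rot: [3.137, 0.003, 1.698]
contact_force: [0.9, -2.6, 6.5]
finger_gap: 0.591
grasp_force: 66.3
```

Request:
servo_tool:
  rows:
    - [[0.02, 0, 0], [0, 0, 0], 0.3]
    - [[0.02, 0, 0], [0, 0, 0], 0.3]
    - [[0.015, 0, 0], [0, 0, 0], 0.3]
    - [[0.01, 0, 0], [0, 0, 0], 0.3]
    - [[0.01, 0, 0], [0, 0, 0], 0.3]

```text
time_s: 9.9
eef_pos: [556.9, 120.7, 64.8]
eef_rot: [3.137, 0.003, 1.698]
contact_force: [0.8, -7.1, 8.9]
finger_gap: 0.589
grasp_force: 66.6
```

Request:
servo_tool:
  rows:
    - [[0.004, 0, 0], [0, 0, 0], 0.3]
    - [[0.002, 0, 0], [0, 0, 0], 0.3]

```text
time_s: 10.1
eef_pos: [556.2, 126.5, 64.8]
eef_rot: [3.137, 0.003, 1.698]
contact_force: [0.2, -7.6, 9.4]
finger_gap: 0.589
grasp_force: 66.5
```

Request:
servo_tool:
  rows:
    - [[0.002, 0, 0], [0, 0, 0], 0.3]
    - [[0, 0, 0], [0, 0, 0], 0.3]

```text
time_s: 10.3
eef_pos: [555.9, 128.3, 64.8]
eef_rot: [3.137, 0.002, 1.698]
contact_force: [0.5, -5.2, 9.0]
finger_gap: 0.593
grasp_force: 66.6
```

Request:
servo_tool:
  rows:
    - [[0.002, 0, 0], [0, 0, 0], 0.3]
    - [[0, 0, 0], [0, 0, 0], 0.3]

```text
time_s: 10.5
eef_pos: [555.7, 130.2, 64.8]
eef_rot: [3.137, 0.002, 1.698]
contact_force: [1.3, -6.3, 8.6]
finger_gap: 0.591
grasp_force: 66.6
```

Request:
servo_tool:
  rows:
    - [[0.001, 0, 0], [0, 0, 0], 0.3]
    - [[0, 0, 0], [0, 0, 0], 0.3]

```text
time_s: 10.7
eef_pos: [555.5, 131.1, 64.8]
eef_rot: [3.137, 0.002, 1.698]
contact_force: [1.3, -6.0, 8.8]
finger_gap: 0.595
grasp_force: 66.6
```

Request:
servo_tool:
  rows:
    - [[0.002, 0, 0], [0, 0, 0], 0.3]
    - [[0, 0, 0], [0, 0, 0], 0.3]

```text
time_s: 10.9
eef_pos: [555.3, 133.0, 64.8]
eef_rot: [3.137, 0.003, 1.698]
contact_force: [0.7, -6.5, 10.4]
finger_gap: 0.59
grasp_force: 66.6
```

Request:
servo_tool:
  rows:
    - [[0.001, 0, 0], [0, 0, 0], 0.3]
    - [[0, 0, 0], [0, 0, 0], 0.3]

```text
time_s: 11.1
eef_pos: [555.2, 133.7, 64.8]
eef_rot: [3.137, 0.003, 1.697]
contact_force: [0.5, -9.2, 10.6]
finger_gap: 0.592
grasp_force: 66.6
```

Request:
servo_tool:
  rows:
    - [[0.001, 0, 0], [0, 0, 0], 0.3]
    - [[0, 0, 0], [0, 0, 0], 0.3]

```text
time_s: 11.3
eef_pos: [555.2, 133.8, 64.8]
eef_rot: [3.137, 0.005, 1.697]
contact_force: [1.3, -13.4, 9.8]
finger_gap: 0.592
grasp_force: 66.6
```

Request:
servo_tool:
  rows:
    - [[0.001, 0, 0], [0, 0, 0], 0.3]
    - [[0, 0, 0], [0, 0, 0], 0.3]

```text
time_s: 11.5
eef_pos: [555.2, 134.0, 64.8]
eef_rot: [3.137, 0.006, 1.696]
contact_force: [2.7, -17.4, 10.5]
finger_gap: 0.589
grasp_force: 66.7
```

Request:
servo_tool:
  rows:
    - [[0, 0, 0], [0, 0, 0], 0.85]
    - [[0, 0, 0], [0, 0, 0], 0.85]
    - [[0, 0, 0], [0, 0, 0], 0.9]
    - [[0, 0, -0.02], [0, 0, 0], 0.95]
    - [[0, 0, -0.03], [0, 0, 0], 1]

```text
time_s: 12.0
eef_pos: [552.1, 137.1, 111.0]
eef_rot: [-3.138, 0.0, 1.699]
contact_force: [-0.2, 0.4, 0.3]
finger_gap: 1.002
grasp_force: 0.0
```

Request:
servo_tool:
  rows:
    - [[0, 0, -0.03], [0, 0, 0], 1]
    - [[0, 0, -0.04], [0, 0, 0], 1]
    - [[-0.04, 0, -0.04], [0, 0, 0], 1]
    - [[-0.045, 0, 0], [0, 0, 0], 1]
    - [[-0.045, 0, 0], [0, 0, 0], 1]

```text
time_s: 12.5
eef_pos: [570.0, 12.2, 219.1]
eef_rot: [3.139, -0.0, 1.701]
contact_force: [1.0, 0.4, -0.1]
finger_gap: 1.002
grasp_force: 0.0
```

Request:
servo_tool:
  rows:
    - [[0, 0, 0], [0, 0, 0], 0.5]
    - [[0, 0, 0], [0, 0, 0], 0.5]

```text
time_s: 12.7
eef_pos: [569.3, 12.1, 217.5]
eef_rot: [-3.141, -0.0, 1.697]
contact_force: [0.6, -0.3, -0.6]
finger_gap: 0.689
grasp_force: 0.0
```

```bash
python3 - <<'E'
from h import *
st=arm.get_state(); c=snap('wrist','w4.png'); print(st['eef_pos'],st['eef_rot'],rk(st['eef_pos']))
st=arm.get_state(); print(st['eef_pos'])
cv2.imwrite('pics/m4.png',cv2.resize(c['img'][:300,170:470],None,fx=2,fy=2,interpolation=cv2.INTER_CUBIC))
E
```

```text
[569.32387557  12.13664535 217.47355913] [-3.14126177e+00 -4.36897624e-04  1.69691479e+00] [  -0.7 -153. ]
[569.25028652  13.02741598 217.47221704]
```

View pics/m4.png

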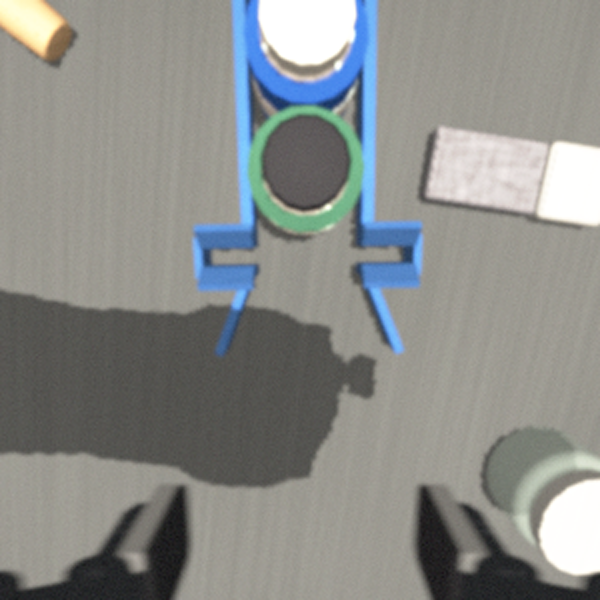

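The wrist view shows blue and green in the lane with the caps in line. The slot's openings are level at v≈256, from (212–250) on the left to (362–412) on the right, so the tool yaw matches the rack yaw.

```bash
python3 - <<'E'
from h import *
st=arm.get_state(); c=vision.camera('wrist')
for n,u,v,z in(('L',212,256,36),('R',412,256,36),('Lz0',212,256,0),('Rz0',412,256,0),('green',306,162,122),('tipL',221,352,36),('tipR',399,350,36)):
    p=wz(c,st,((u+.5)/2-.5+170,(v+.5)/2-.5),z); print(n,np.round(p,1),rk(p))
print(rk(st['eef_pos']))
E
```

```text
L [512.6  69.2  36. ] [-49.7 -89.2]
R [622.8  83.4  36. ] [ 61.4 -89.2]
Lz0 [507.2  67.6   0. ] [-55.2 -90.1]
Rz0 [629.6  83.3   0. ] [ 68.2 -90.1]
green [558.8 113.4 122. ] [  1.8 -51.3]
tipL [522.3  15.9  36. ] [ -46.8 -143.3]
tipR [624.7  30.2  36. ] [  56.6 -142.2]
[  -0.7 -152.1]
```

Request:
servo_tool:
  rows:
    - [[-0.046, -0.0085, -0.009], [0, 0, 0], 0.5]
    - [[-0.046, -0.0085, -0.009], [0, 0, 0], 0.5]
    - [[-0.046, -0.0085, -0.009], [0, 0, 0], 0.5]
    - [[-0.046, -0.0085, -0.009], [0, 0, 0], 0.5]
    - [[-0.046, -0.0085, -0.009], [0, 0, 0], 0.5]

```text
time_s: 13.3
eef_pos: [556.7, -221.0, 263.1]
eef_rot: [3.141, -0.0, 1.701]
contact_force: [1.0, 1.0, 0.1]
finger_gap: 0.502
grasp_force: 0.0
```

Request:
servo_tool:
  rows:
    - [[-0.046, -0.0085, 0], [0, 0, 0], 0.5]
    - [[-0.046, -0.0085, 0], [0, 0, 0], 0.5]
    - [[-0.046, -0.0085, 0], [0, 0, 0.09], 0.5]
    - [[-0.046, -0.0045, 0], [0, 0, 0.1], 0.5]
    - [[0, 0, 0], [0, 0, 0], 0.5]

```text
time_s: 13.8
eef_pos: [545.9, -410.6, 259.8]
eef_rot: [-3.139, -0.001, 1.503]
contact_force: [1.0, -0.5, -0.1]
finger_gap: 0.498
grasp_force: 0.0
```

```bash
python3 - <<'E'
from h import *
st=arm.get_state(); c=snap('wrist','w5.png'); s2=arm.get_state(); t=snap('top','t5.png'); print(st['eef_pos'],s2['eef_pos'],st['eef_rot'])
a=cv2.resize(c['img'][100:380,170:470],(600,560)[0:2]) if 0 else c['img'][120:400,150:490]
b=cv2.resize(t['img'][155:220,235:345],None,fx=4,fy=4,interpolation=cv2.INTER_CUBIC)
im=np.zeros((600,800,3),np.uint8); im[:280,:340]=a; im[300:560,:440]=b
s=vision.camera('side')['img'][200:300,270:350]
im[100:500,460:780]=cv2.resize(s,None,fx=4,fy=4,interpolation=cv2.INTER_CUBIC)
cv2.imwrite('pics/m5.png',im)
E
```

```text
[ 545.88276054 -410.56886243  259.84137671] [ 546.35251059 -408.26515483  260.62587397] [-3.13889125e+00 -8.23651195e-04  1.50295256e+00]
```

View pics/m5.png

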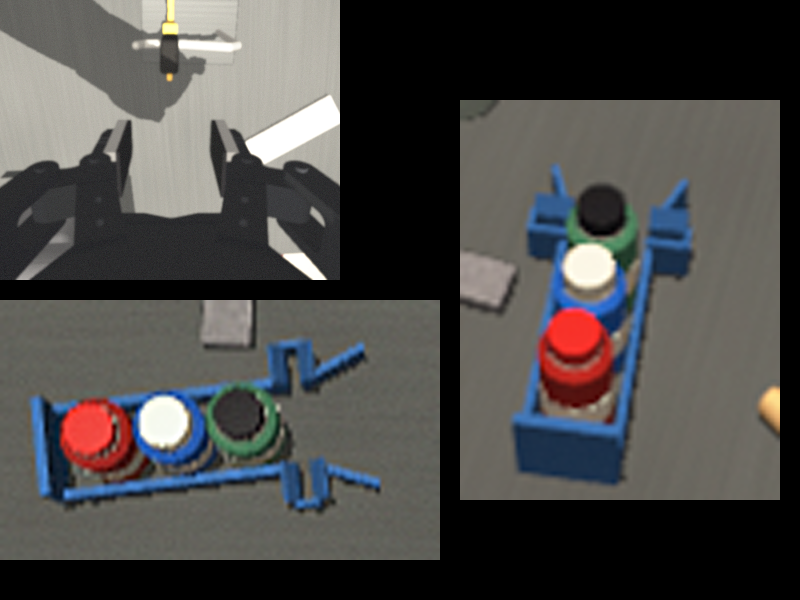

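The gate's grip is at wrist pixel (319,174), with the hook bar behind it at v≈165. The three cans are in single file in the top and side crops. I'll check their spacing and the grip position.

```bash
python3 - <<'E'
from h import *
st=arm.get_state(); c=vision.camera('wrist')
p=wz(c,st,(319.5,174),196); print('grip',np.round(p),'tcp',st['eef_pos'],st['eef_rot'])
for n,u in(('L',285),('R',390)): print(n,np.round(wz(c,st,(u,165 if n=='L' else 166),146)))
t=vision.camera('top'); s=vision.camera('side')
for n,a,b in(('red',(93,427),(577,332)),('blue',(163,420),(589,267)),('green',(239,412),(601,208))):
    P=atz(t,((a[0]+.5)/4-.5+235,(a[1]-300+.5)/4-.5+155),122);Q=atz(s,((b[0]-460+.5)/4-.5+270,(b[1]-100+.5)/4-.5+200),122)
    print(n,rk(P),rk(Q))
E
```

```text
grip [ 549. -373.  196.] tcp [ 546.82348359 -405.87835649  262.27289571] [-3.14113328e+00 -7.87846063e-04  1.51063077e+00]
L [ 517. -372.  146.]
R [ 613. -379.  146.]
red [ 1.2 50. ] [-1.  54.7]
blue [0.8 0.8] [0.1 2.7]
green [  0.7 -52.8] [  0.4 -47.6]
```

The spacing is right, but vision puts all three cans about 15 mm short of the stop, which disagrees with the stall I felt. I'll compare with the stored picture from after blue's release and with the stop itself.

```bash
python3 - <<'E'
from h import *
t=vision.camera('top')
for f in('top0','t3','t5'):
    im=cv2.imread(f'pics/{f}.png')[150:220,235:345].astype(int)
    B,G,R=im[...,0],im[...,1],im[...,2]
    M={'whitecap':(im.min(2)>185),'redcap':(R>190)&(G<70)&(B<70),'green':(G>R+35)&(G>B+15)}
    for k,m in M.items():
        m=m.astype(np.uint8); n,l,s,cc=cv2.connectedComponentsWithStats(m)
        if n<2: continue
        i=1+s[1:,4].argmax(); u=cc[i]+[235,150]; x=s[i]
        zz=96 if k=='green' else 122
        print(f,k,x[4],'c',rk(atz(t,u,zz)),'box',x[:4])
# stop: inner face top edge and foot along row profiles
im=cv2.imread('pics/t5.png')
for v in (183,184,199,200): print(v,[tuple(int(q) for q in im[v,u]) for u in range(242,258)])
for u in (244,246,248,250,252,254): print(u,'z75',rk(atz(t,(u,190),75)),'z0',rk(atz(t,(u,190),0)))
E
```

```text
top0 whitecap 15 c [ 76.1 -66.6] box [60  0  3 11]
top0 redcap 58 c [-8.4 14.2] box [27 30 17 15]
t3 whitecap 118 c [ 0.2 -1.4] box [36 29 12 13]
t3 redcap 17 c [14.2 50.9] box [18 30 10  5]
t5 whitecap 119 c [0.4 0.9] box [35 29 12 13]
t5 redcap 27 c [11. 55.] box [16 31 10  6]
t5 green 82 c [ -4.9 -53.6] box [52 26 17 18]
183 [(80, 94, 101), (204, 127, 69), (195, 125, 70), (142, 94, 56), (32, 19, 5), (47, 29, 20), (54, 35, 16), (100, 66, 33), (97, 60, 18), (61, 42, 84), (39, 54, 255), (55, 68, 255), (56, 65, 248), (61, 70, 246), (63, 72, 245), (61, 69, 244)]
184 [(81, 94, 100), (203, 127, 70), (199, 130, 75), (158, 105, 58), (36, 22, 12), (44, 31, 18), (51, 34, 24), (49, 29, 10), (45, 30, 19), (26, 33, 183), (61, 68, 255), (57, 64, 247), (64, 71, 244), (60, 67, 243), (62, 68, 243), (63, 69, 243)]
199 [(86, 94, 95), (83, 95, 101), (139, 109, 81), (200, 124, 67), (208, 138, 80), (75, 53, 28), (49, 33, 27), (50, 35, 18), (53, 35, 20), (59, 38, 24), (46, 46, 41), (33, 40, 40), (97, 103, 106), (89, 96, 98), (86, 92, 90), (87, 93, 93)]
200 [(86, 96, 96), (83, 93, 97), (137, 107, 81), (201, 128, 72), (201, 133, 75), (72, 49, 30), (40, 23, 13), (52, 34, 19), (52, 34, 23), (46, 32, 11), (46, 46, 42), (37, 44, 49), (92, 105, 106), (85, 95, 98), (84, 96, 99), (84, 97, 98)]
244 z75 [ 2.5 99.8] z0 [ 14.3 116.1]
246 z75 [ 1.9 94. ] z0 [ 13.6 109.9]
248 z75 [ 1.3 88.2] z0 [ 13.  103.7]
250 z75 [ 0.6 82.3] z0 [12.3 97.5]
252 z75 [-0.  76.5] z0 [11.6 91.3]
254 z75 [-0.6 70.7] z0 [10.9 85.1]
```

Stop check: its face measures y≈94, so the frame is good and the cans really are 15 mm short. The held can probably leaned forward in the pads, so its foot lagged and fell back on release. I'll push the row home at foot height with closed, tilted fingers before touching the gate.

Request:
servo_tool:
  rows:
    - [[0, 0, 0], [0, 0, -0.094], 0]
    - [[0, 0, 0], [0, 0, -0.094], 0]
    - [[0.048, 0.0085, 0], [0, 0, 0], 0]
    - [[0.048, 0.0085, 0], [0, 0, 0], 0]
    - [[0.048, 0.0085, 0], [0, 0, 0], 0]

```text
time_s: 14.65
eef_pos: [553.1, -258.6, 262.9]
eef_rot: [3.141, 0.0, 1.697]
contact_force: [0.4, 1.0, 0.8]
finger_gap: 0.001
grasp_force: 0.0
```

Request:
servo_tool:
  rows:
    - [[0.048, 0.0085, 0], [0, 0, 0], 0]
    - [[0.048, 0.0085, 0], [0, 0, 0], 0]
    - [[0.048, 0.0085, 0], [0, 0, 0], 0]
    - [[0.048, 0.0085, 0], [0, 0, 0], 0]
    - [[0.048, 0.0085, 0], [0, 0, 0], 0]

```text
time_s: 15.15
eef_pos: [564.6, -14.7, 263.4]
eef_rot: [3.14, 0.0, 1.698]
contact_force: [0.8, -0.1, -0.3]
finger_gap: 0.002
grasp_force: 0.0
```

Request:
servo_tool:
  rows:
    - [[0, 0, 0.04], [0, 0, 0], 0]
    - [[0, 0, 0.04], [0, 0, 0], 0]
    - [[0, 0, 0], [0, 0.14, 0], 0]
    - [[0, 0, 0], [0, 0.14, 0], 0]
    - [[0, 0, 0], [0, 0.14, 0], 0]

```text
time_s: 15.65
eef_pos: [565.2, -16.1, 184.3]
eef_rot: [3.138, -0.425, 1.7]
contact_force: [0.5, 0.6, -1.3]
finger_gap: -0.001
grasp_force: 0.0
```

Request:
servo_tool:
  rows:
    - [[0, 0, 0], [0, 0.14, 0], 0]
    - [[0, 0, 0], [0, 0.04, 0], 0]
    - [[0, 0, 0], [0, 0, 0], 0]

```text
time_s: 15.95
eef_pos: [565.0, -18.0, 181.6]
eef_rot: [-3.139, -0.601, 1.695]
contact_force: [-0.1, -0.4, -0.1]
finger_gap: -0.004
grasp_force: 0.0
```

```bash
python3 - <<'E'
from h import *
st=arm.get_state(); R=Ro.from_euler('xyz',st['eef_rot']).as_matrix()
Rz=Ro.from_euler('z',RY).as_matrix()
print(rk(st['eef_pos']),st['eef_pos'],st['joint_positions']); print(np.round(Rz.T@R,3))
E
```

```text
[  -8.8 -182.3] [565.02570924 -17.97194255 181.56872526] [-0.2948704   0.31733777  0.24088211  1.76875867  0.5419664   1.07468377]
[[ 0.003  1.    -0.   ]
 [ 0.825 -0.003  0.566]
 [ 0.566 -0.002 -0.825]]
```

Request:
servo_tool:
  rows:
    - [[0.033, 0.009, 0.0226], [0, 0, 0], 0]
    - [[-0.022, 0, 0.032], [0, 0, 0], 0]
    - [[-0.022, 0, 0.032], [0, 0, 0], 0]
    - [[-0.022, 0, 0.032], [0, 0, 0], 0]
    - [[0, 0, 0], [0, 0, 0], 0]

```text
time_s: 16.45
eef_pos: [566.6, 24.6, 62.3]
eef_rot: [-3.134, -0.6, 1.695]
contact_force: [-0.1, 0.8, -1.4]
finger_gap: 0.004
grasp_force: 0.0
```

Request:
servo_tool:
  rows:
    - [[-0.011, 0, 0.016], [0, 0, 0], 0]
    - [[-0.009, 0, 0.014], [0, 0, 0], 0]
    - [[0, 0, 0], [0, 0, 0], 0]

```text
time_s: 16.75
eef_pos: [568.9, 24.1, 30.8]
eef_rot: [-3.141, -0.599, 1.698]
contact_force: [-1.4, -0.1, -0.1]
finger_gap: 0.001
grasp_force: 0.0
```

Request:
servo_tool:
  rows:
    - [[0.014, 0, 0.014], [0, 0, 0], 0]
    - [[0.015, 0, 0.0144], [0, 0, 0], 0]
    - [[0, 0, 0], [0, 0, 0], 0]

```text
time_s: 17.05
eef_pos: [564.5, 65.0, 25.6]
eef_rot: [3.139, -0.599, 1.701]
contact_force: [0.0, -0.6, 0.3]
finger_gap: -0.0
grasp_force: 0.0
```

Request:
servo_tool:
  rows:
    - [[0.0083, 0, 0.0057], [0, 0, 0], 0]
    - [[0.0041, 0, 0.0028], [0, 0, 0], 0]
    - [[0, 0, 0], [0, 0, 0], 0]

```text
time_s: 17.35
eef_pos: [562.5, 78.4, 23.8]
eef_rot: [3.14, -0.6, 1.698]
contact_force: [0.1, -0.6, 0.1]
finger_gap: -0.001
grasp_force: 0.0
```

Request:
servo_tool:
  rows:
    - [[0.0033, 0, 0.0023], [0, 0, 0], 0]
    - [[0.0033, 0, 0.0023], [0, 0, 0], 0]
    - [[0, 0, 0], [0, 0, 0], 0]

```text
time_s: 17.65
eef_pos: [561.6, 85.9, 23.2]
eef_rot: [3.141, -0.6, 1.697]
contact_force: [0.9, -1.5, 0.6]
finger_gap: 0.0
grasp_force: 0.9
```

Request:
servo_tool:
  rows:
    - [[0.0033, 0, 0.0023], [0, 0, 0], 0]
    - [[0, 0, 0], [0, 0, 0], 0]

```text
time_s: 17.85
eef_pos: [561.0, 89.9, 23.1]
eef_rot: [3.141, -0.6, 1.697]
contact_force: [1.5, -3.0, 0.7]
finger_gap: -0.004
grasp_force: 1.1
```

Request:
servo_tool:
  rows:
    - [[0.0025, 0, 0.0017], [0, 0, 0], 0]
    - [[0, 0, 0], [0, 0, 0], 0]

```text
time_s: 18.05
eef_pos: [560.5, 92.9, 23.0]
eef_rot: [3.141, -0.6, 1.697]
contact_force: [0.7, -2.8, 1.1]
finger_gap: -0.001
grasp_force: 1.5
```

Request:
servo_tool:
  rows:
    - [[0.0017, 0, 0.0011], [0, 0, 0], 0]
    - [[0, 0, 0], [0, 0, 0], 0]

```text
time_s: 18.25
eef_pos: [560.2, 94.9, 23.0]
eef_rot: [3.141, -0.6, 1.697]
contact_force: [1.3, -4.4, 3.1]
finger_gap: -0.002
grasp_force: 1.8
```

Request:
servo_tool:
  rows:
    - [[0.0017, 0, 0.0011], [0, 0, 0], 0]
    - [[0, 0, 0], [0, 0, 0], 0]

```text
time_s: 18.45
eef_pos: [559.9, 96.9, 23.0]
eef_rot: [-3.142, -0.6, 1.697]
contact_force: [1.1, -3.5, 2.9]
finger_gap: -0.003
grasp_force: 1.8
```

Request:
servo_tool:
  rows:
    - [[0.0025, 0, 0.0017], [0, 0, 0], 0]
    - [[0, 0, 0], [0, 0, 0], 0]

```text
time_s: 18.65
eef_pos: [560.0, 97.7, 23.0]
eef_rot: [3.141, -0.595, 1.696]
contact_force: [0.2, -19.8, 5.2]
finger_gap: 0.0
grasp_force: 9.8
```

Request:
servo_tool:
  rows:
    - [[0.0025, 0, 0.0017], [0, 0, 0], 0]
    - [[0, 0, 0], [0, 0, 0], 0]

```text
time_s: 18.85
eef_pos: [560.2, 98.1, 23.0]
eef_rot: [3.141, -0.59, 1.694]
contact_force: [-1.4, -38.4, 9.7]
finger_gap: -0.0
grasp_force: 18.8
```

The row stalled firmly against the stop. I'll back straight out, rise, and check with a segmentation.

Request:
servo_tool:
  rows:
    - [[-0.008, 0, -0.0055], [0, 0, 0], 0]
    - [[-0.02, 0, -0.0137], [0, 0, 0], 0]
    - [[-0.025, 0, -0.017], [0, 0, 0], 0]
    - [[0.017, 0, -0.025], [0, 0, 0], 0]
    - [[0.025, 0, -0.037], [0, 0, 0], 0]

```text
time_s: 19.35
eef_pos: [565.6, 38.7, 95.6]
eef_rot: [-3.134, -0.603, 1.691]
contact_force: [0.2, -0.1, -0.0]
finger_gap: -0.0
grasp_force: 0.0
```

Request:
servo_tool:
  rows:
    - [[0.025, 0, -0.037], [0, 0, 0], 0]
    - [[0.025, 0, -0.037], [0, 0, 0], 0]
    - [[0, 0, 0], [0, -0.14, 0], 0]
    - [[0, 0, 0], [0, -0.14, 0], 0]
    - [[0, 0, 0], [0, -0.14, 0], 0]

```text
time_s: 19.85
eef_pos: [567.6, 38.2, 187.9]
eef_rot: [3.14, -0.175, 1.696]
contact_force: [0.3, 0.2, -0.7]
finger_gap: -0.001
grasp_force: 0.0
```

Request:
servo_tool:
  rows:
    - [[0, 0, 0], [0, -0.14, 0], 0]
    - [[0, 0, 0], [0, -0.04, 0], 0.4]
    - [[-0.045, -0.008, -0.015], [0, 0, 0], 0.4]
    - [[-0.046, -0.008, -0.015], [0, 0, 0], 0.4]
    - [[-0.046, -0.008, -0.015], [0, 0, 0], 0.4]

```text
time_s: 20.35
eef_pos: [560.2, -100.8, 232.1]
eef_rot: [-3.14, -0.001, 1.699]
contact_force: [1.2, -0.3, 0.9]
finger_gap: 0.398
grasp_force: 0.0
```

Request:
servo_tool:
  rows:
    - [[-0.046, -0.008, -0.01], [0, 0, 0.09], 0.4]
    - [[0, 0, 0], [0, 0, 0.1], 0.4]
    - [[0, 0, 0], [0, 0, 0], 0.4]

```text
time_s: 20.65
eef_pos: [558.2, -148.0, 241.7]
eef_rot: [-3.14, -0.001, 1.503]
contact_force: [0.1, 0.6, -0.7]
finger_gap: 0.4
grasp_force: 0.0
```

```bash
python3 - <<'E'
from h import *
st=arm.get_state(); print(st['eef_pos'],st['eef_rot'])
t=vision.camera('top'); cv2.imwrite('pics/t6.png',t['img'])
im=t['img'][150:220,235:345].astype(int); G,R,B=im[...,1],im[...,2],im[...,0]
for k,m,z in(('white',im.min(2)>185,122),('green',(G>R+35)&(G>B+15),96),('red',(R>190)&(G<80)&(B<80),122)):
    n,l,s,cc=cv2.connectedComponentsWithStats(m.astype(np.uint8)); i=1+s[1:,4].argmax(); print(k,s[i],rk(atz(t,cc[i]+[235,150],z)))
E
```

```text
[ 558.23369029 -147.99257901  241.66964947] [-3.14048791e+00 -9.81297158e-04  1.50345238e+00]
white [ 29  30  12  13 122] [-0.3 17.5]
green [45 27 18 17 81] [ -5.  -36.9]
red [ 10  31  13  13 120] [ 1.5 69.3]
```

All three cans are now at 69, 17 and -36 (ideal 68, 16, -36), touching and at the stop. Next the gate: to (547,-378), tool yaw 1.50.

Request:
servo_tool:
  rows:
    - [[-0.046, 0.001, -0.002], [0, 0, 0], 0.4]
    - [[-0.046, 0.001, -0.002], [0, 0, 0], 0.4]
    - [[-0.046, 0.001, 0], [0, 0, 0], 0.4]
    - [[-0.046, 0.001, 0], [0, 0, 0], 0.4]
    - [[-0.046, 0.0005, 0], [0, 0, 0], 0.4]

```text
time_s: 21.2
eef_pos: [548.7, -377.0, 245.6]
eef_rot: [-3.141, -0.001, 1.512]
contact_force: [1.4, 0.2, -0.3]
finger_gap: 0.402
grasp_force: 0.0
```

Request:
servo_tool:
  rows:
    - [[0, 0, 0], [0, 0, 0], 0.4]

```text
time_s: 21.3
eef_pos: [547.8, -380.2, 243.5]
eef_rot: [-3.139, -0.001, 1.507]
contact_force: [0.3, 0.8, -0.5]
finger_gap: 0.402
grasp_force: 0.0
```

Request:
servo_tool:
  rows:
    - [[0.002, 0, 0.03], [0, 0, 0], 0.4]
    - [[0, 0, 0.03], [0, 0, 0], 0.4]
    - [[0, 0, 0.026], [0, 0, 0], 0.4]
    - [[0, 0, 0], [0, 0, 0], 0.4]

```text
time_s: 21.7
eef_pos: [547.6, -372.3, 155.6]
eef_rot: [-3.136, -0.004, 1.511]
contact_force: [0.6, 0.3, 0.4]
finger_gap: 0.404
grasp_force: 0.0
```

Request:
servo_tool:
  rows:
    - [[0, 0, 0], [0, 0, 0], 0]
    - [[0, 0, 0], [0, 0, 0], 0]
    - [[0, 0, 0], [0, 0, 0], 0]
    - [[0, 0, 0], [0, 0, 0], 0]

```text
time_s: 22.1
eef_pos: [549.0, -375.0, 161.5]
eef_rot: [3.14, 0.001, 1.507]
contact_force: [0.7, 1.3, 2.0]
finger_gap: 0.153
grasp_force: 60.1
```

Gripped (gap about 13 mm). I'll lift 25 mm, then draw it off toward -x.

Request:
servo_tool:
  rows:
    - [[0, 0, -0.01], [0, 0, 0], 0]
    - [[0, 0, -0.015], [0, 0, 0], 0]
    - [[0, 0, 0], [0, 0, 0], 0]

```text
time_s: 22.4
eef_pos: [549.1, -375.5, 188.0]
eef_rot: [3.139, 0.002, 1.507]
contact_force: [0.3, -0.7, -0.7]
finger_gap: 0.156
grasp_force: 59.8
```

Request:
servo_tool:
  rows:
    - [[0, -0.015, 0], [0, 0, 0], 0]
    - [[0, -0.015, 0], [0, 0, 0], 0]
    - [[0, 0, 0], [0, 0, 0], 0]

```text
time_s: 22.7
eef_pos: [517.4, -373.2, 185.4]
eef_rot: [-3.141, 0.0, 1.506]
contact_force: [0.5, -0.8, -0.9]
finger_gap: 0.157
grasp_force: 59.7
```

Request:
servo_tool:
  rows:
    - [[0, -0.02, 0], [0, 0, 0], 0]
    - [[0, -0.02, 0], [0, 0, 0], 0]
    - [[0, 0, -0.03], [0, 0, 0], 0]
    - [[0, 0, -0.04], [0, 0, 0], 0]
    - [[0, 0, -0.04], [0, 0, 0], 0]

```text
time_s: 23.2
eef_pos: [478.6, -370.3, 296.1]
eef_rot: [-3.141, -0.0, 1.507]
contact_force: [1.1, 0.1, -1.2]
finger_gap: 0.154
grasp_force: 59.8
```

Request:
servo_tool:
  rows:
    - [[0.04, 0, 0], [0, 0, 0], 0]
    - [[0.045, 0, 0], [0, 0, 0], 0]
    - [[0.045, 0, 0], [0, 0, 0], 0]
    - [[0.045, 0, 0], [0, 0, 0], 0]
    - [[0.045, 0, 0], [0, 0, 0], 0]

```text
time_s: 23.7
eef_pos: [493.0, -149.2, 295.2]
eef_rot: [3.141, -0.0, 1.506]
contact_force: [1.0, 1.1, -1.6]
finger_gap: 0.159
grasp_force: 59.8
```

Request:
servo_tool:
  rows:
    - [[0.045, 0, 0], [0, 0, 0], 0]
    - [[0.045, 0, 0], [0, 0, 0], 0]
    - [[0, 0, 0], [0, 0, 0.138], 0]
    - [[0, 0, 0], [0, 0, 0.138], 0]
    - [[0, 0, 0], [0, 0, 0.138], 0]

```text
time_s: 24.2
eef_pos: [499.0, -60.3, 295.2]
eef_rot: [3.141, -0.0, 1.088]
contact_force: [-0.1, -0.0, -1.1]
finger_gap: 0.155
grasp_force: 59.8
```

Request:
servo_tool:
  rows:
    - [[0, 0, 0], [0, 0, 0.138], 0]
    - [[0, 0, 0], [0, 0, 0.138], 0]
    - [[0, 0, 0], [0, 0, 0.138], 0]
    - [[0, 0, 0], [0, 0, 0.138], 0]
    - [[0, 0, 0], [0, 0, 0.138], 0]

```text
time_s: 24.7
eef_pos: [499.0, -61.0, 295.2]
eef_rot: [3.141, -0.0, 0.397]
contact_force: [-0.4, 0.2, -1.0]
finger_gap: 0.158
grasp_force: 59.8
```

Request:
servo_tool:
  rows:
    - [[0, 0, 0], [0, 0, 0.138], 0]
    - [[0, 0, 0], [0, 0, 0.137], 0]
    - [[0, 0, 0], [0, 0, 0], 0]

```text
time_s: 25.0
eef_pos: [498.9, -61.0, 295.2]
eef_rot: [-3.142, -0.0, 0.126]
contact_force: [-0.3, 0.5, -1.6]
finger_gap: 0.153
grasp_force: 59.8
```

Request:
servo_tool:
  rows:
    - [[0.021, -0.032, 0], [0, 0, 0], 0]
    - [[0.021, -0.032, 0], [0, 0, 0], 0]
    - [[0.021, -0.032, 0], [0, 0, 0], 0]
    - [[0.02, -0.031, 0], [0, 0, 0], 0]
    - [[0, 0, 0], [0, 0, 0], 0]

```text
time_s: 25.5
eef_pos: [566.3, 77.3, 293.7]
eef_rot: [-3.139, 0.001, 0.139]
contact_force: [0.5, 0.1, -0.9]
finger_gap: 0.152
grasp_force: 59.8
```

Request:
servo_tool:
  rows:
    - [[0, 0, 0.03], [0, 0, 0], 0]
    - [[0, 0, 0.03], [0, 0, 0], 0]
    - [[0, 0, 0.027], [0, 0, 0], 0]
    - [[0, 0, 0], [0, 0, 0], 0]
    - [[0, 0, 0], [0, 0, 0], 0]

```text
time_s: 26.0
eef_pos: [564.7, 73.7, 208.8]
eef_rot: [-3.14, 0.0, 0.132]
contact_force: [0.0, 0.2, -1.4]
finger_gap: 0.154
grasp_force: 59.6
```

```bash
python3 - <<'E'
from h import *
st=arm.get_state(); c=snap('wrist','w7.png'); t=snap('top','t7.png'); s=snap('side','s7.png'); print(st['eef_pos'],st['eef_rot'],rk(st['eef_pos']))
im=np.zeros((600,800,3),np.uint8)
im[:400,:400]=c['img'][:,120:520]
im[:400,400:800]=cv2.resize(s['img'][190:290,260:360],(400,400),interpolation=cv2.INTER_CUBIC)
im[400:600,:440]=cv2.resize(t['img'][155:220,235:378],(440,200),interpolation=cv2.INTER_CUBIC)
cv2.imwrite('pics/m7.png',im)
E
```

```text
[564.67110748  73.73761987 208.84759136] [-3.14042576e+00  1.31086173e-04  1.32127586e-01] [  2.5 -91.3]
```

View pics/m7.png

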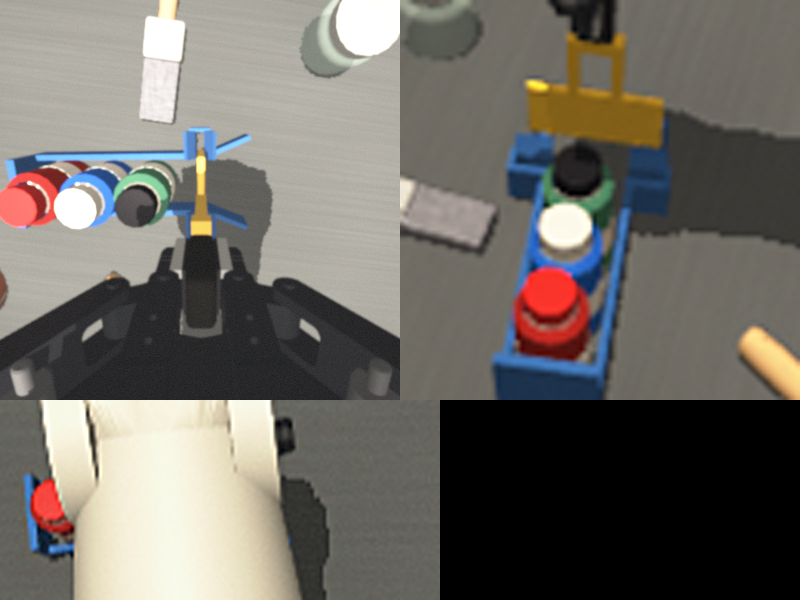

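The gate hangs upright. In the wrist view its plate (u≈201) lines up with the slot opening (u≈196–206). The cans stand in line with the yaw matched, so I'll lower it.

Request:
servo_tool:
  rows:
    - [[0, -0.001, 0.015], [0, 0, 0], 0]
    - [[0, 0, 0.015], [0, 0, 0], 0]
    - [[0, 0, 0.01], [0, 0, 0], 0]
    - [[0, 0, 0], [0, 0, 0], 0]

```text
time_s: 26.55
eef_pos: [564.4, 74.4, 167.6]
eef_rot: [-3.14, 0.001, 0.131]
contact_force: [0.1, -0.6, -2.0]
finger_gap: 0.159
grasp_force: 59.8
```

Request:
servo_tool:
  rows:
    - [[0, 0, 0.008], [0, 0, 0], 0]
    - [[0, 0, 0.008], [0, 0, 0], 0]
    - [[0, 0, 0], [0, 0, 0], 0]

```text
time_s: 26.85
eef_pos: [564.3, 74.5, 151.2]
eef_rot: [-3.14, 0.001, 0.131]
contact_force: [0.1, -0.2, -1.8]
finger_gap: 0.156
grasp_force: 59.8
```

Request:
servo_tool:
  rows:
    - [[0, 0, 0.007], [0, 0, 0], 0]
    - [[0, 0, 0.007], [0, 0, 0], 0]
    - [[0, 0, 0], [0, 0, 0], 0]

```text
time_s: 27.15
eef_pos: [564.2, 74.5, 136.9]
eef_rot: [-3.14, 0.002, 0.131]
contact_force: [0.3, -0.4, -2.3]
finger_gap: 0.156
grasp_force: 59.8
```

Request:
servo_tool:
  rows:
    - [[0, 0, 0.003], [0, 0, 0], 0]
    - [[0, 0, 0], [0, 0, 0], 0]

```text
time_s: 27.35
eef_pos: [564.6, 74.6, 134.9]
eef_rot: [-3.14, 0.0, 0.131]
contact_force: [-0.9, 0.5, -1.3]
finger_gap: 0.161
grasp_force: 59.8
```

Request:
servo_tool:
  rows:
    - [[0, 0, 0.002], [0, 0, 0], 0]
    - [[0, 0, 0], [0, 0, 0], 0]

```text
time_s: 27.55
eef_pos: [564.8, 74.6, 133.2]
eef_rot: [-3.14, -0.0, 0.131]
contact_force: [0.3, -0.1, -0.9]
finger_gap: 0.16
grasp_force: 60.1
```

Request:
servo_tool:
  rows:
    - [[0, 0, 0.002], [0, 0, 0], 0]
    - [[0, 0, 0], [0, 0, 0], 0]

```text
time_s: 27.75
eef_pos: [565.6, 74.6, 132.9]
eef_rot: [-3.14, -0.003, 0.131]
contact_force: [-0.1, 0.4, 6.7]
finger_gap: 0.157
grasp_force: 61.3
```

Request:
servo_tool:
  rows:
    - [[0, 0, 0.001], [0, 0, 0], 0]
    - [[0, 0, 0], [0, 0, 0], 0]

```text
time_s: 27.95
eef_pos: [565.9, 74.7, 132.8]
eef_rot: [-3.14, -0.005, 0.131]
contact_force: [-0.3, -0.1, 12.4]
finger_gap: 0.155
grasp_force: 62.2
```

The gate is down on the bench at the expected height. I'll release, retreat straight up, and verify numerically.

Request:
servo_tool:
  rows:
    - [[0, 0, -0.001], [0, 0, 0], 0.4]
    - [[0, 0, 0], [0, 0, 0], 0.4]
    - [[0, 0, 0], [0, 0, 0], 0.4]
    - [[0, 0, -0.02], [0, 0, 0], 0.4]
    - [[0, 0, -0.03], [0, 0, 0], 0.4]

```text
time_s: 28.45
eef_pos: [563.7, 74.4, 179.6]
eef_rot: [-3.14, 0.004, 0.131]
contact_force: [1.3, -0.2, -0.2]
finger_gap: 0.401
grasp_force: 0.0
```

Request:
servo_tool:
  rows:
    - [[0, 0, -0.04], [0, 0, 0], 0.4]
    - [[0, 0, -0.04], [0, 0, 0], 0.4]
    - [[-0.03, 0.03, 0], [0, 0, 0], 0.4]
    - [[-0.03, 0.035, 0], [0, 0, 0], 0.4]
    - [[-0.03, 0.035, 0], [0, 0, 0], 0.4]

```text
time_s: 28.95
eef_pos: [487.8, -37.3, 260.8]
eef_rot: [-3.14, 0.0, 0.132]
contact_force: [1.0, -0.9, -0.7]
finger_gap: 0.406
grasp_force: 0.0
```

Request:
servo_tool:
  rows:
    - [[-0.03, 0.035, 0], [0, 0, 0], 0.4]
    - [[-0.03, 0.035, 0], [0, 0, 0], 0.4]
    - [[-0.02, 0.035, 0], [0, 0, 0], 0.4]
    - [[0, 0.03, 0], [0, 0, 0], 0.4]
    - [[0, 0, 0], [0, 0, 0], 0.4]

```text
time_s: 29.45
eef_pos: [426.5, -183.5, 260.4]
eef_rot: [-3.14, 0.0, 0.128]
contact_force: [-0.5, -0.1, 0.2]
finger_gap: 0.399
grasp_force: 0.0
```

```bash
python3 - <<'E'
from h import *
st=arm.get_state(); print(st['eef_pos'],st['contact_force'])
t=vision.camera('top'); cv2.imwrite('pics/t8.png',t['img'])
im=t['img'][150:220,235:345].astype(int); G,R,B=im[...,1],im[...,2],im[...,0]
for k,m,z in(('white',im.min(2)>185,122),('green',(G>R+35)&(G>B+15),96),('red',(R>190)&(G<80)&(B<80),122),('yellow',(R>B+80)&(G>B+50),55)):
    n,l,s,cc=cv2.connectedComponentsWithStats(m.astype(np.uint8)); i=1+s[1:,4].argmax(); print(k,s[i],rk(atz(t,cc[i]+[235,150],z)))
    if k=='yellow':
        v,u=np.nonzero(l==i); a=[rk(atz(t,(u[v==q].mean()+235,q+150),55)) for q in(v.min(),v.max())]; print('ends at z55',a)
# bystander check: change between first and last pictures
d=cv2.absdiff(cv2.imread('pics/top0.png'),t['img']).max(2)
for n,(x0,x1,y0,y1) in dict(jar=(335,368,112,148),mug=(388,428,112,156),ring=(183,230,228,270),brush=(280,305,102,168),orange=(405,435,188,213)).items(): print(n,(d[y0:y1,x0:x1]>50).sum())
E
```

```text
[ 426.4845601  -183.53449266  260.38131211] [-0.49459629 -0.13241578  0.17201339]
white [ 29  30  12  13 122] [-0.3 17.5]
green [45 27 18 18 84] [ -5.4 -36.9]
red [ 10  31  13  13 112] [ 2.  69.9]
yellow [74 42  4 12 28] [-38.2 -90.3]
ends at z55 [array([-21.3, -89.2]), array([-54.6, -91.8])]
jar 1
mug 0
ring 0
brush 2
orange 151
```

```bash
python3 -c "
from rig import arm
print(arm.finish_job())"
```

```text
the job is handed in; nothing more can be done
None
```

The job is handed in: by the last top-camera check, all three cans stand in single file against the stop and the gate is down in the slot; the jar, mug, ring and brush have not moved, and the clock read about 30 s.

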